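# Set the glaze-test bottles on their sample tiles

### The arm

A 6-joint arm with a two-finger parallel gripper is mounted at the origin on the work surface. World frame = base frame: x ahead of the robot, y to its left, z up, the work surface at z = 0. Lengths are in m, angles in rad, forces in N, time in s.
With the tool pointing down it reaches from about 0.325 to 0.75 m from the base axis. Payload 7.6 kg.
Tool frame: the origin (TCP) lies where the fingers leave the gripper's body, on its centre line; the fingertips stand 73 mm ahead of it and the grasp point (between the pads) lies 54 mm ahead of it (env.tip_extent is the distance from the TCP to the fingertips, in m); z points along the fingers, y is the line along which they close (so a half turn about z gives the same grasp; the last joint's range is limited). The gripper opens to 85 mm and grips with 20 to 120 N. Pads are 22 mm wide; open, the fingers measure 114 mm over their backs; the gripper's body (76 mm by 85 mm) begins 54 mm behind the grasp point. The pads swing forward as they close: fully open they stand 13 mm farther back than shut.
Start: joints at [1.087, 0.052, 1.401, -0, 1.689, -0.07], TCP at [0.211, 0.481, 0.304] pointing down, gripper open.
Joint ranges: [-2.9, 2.9], [-0.91, 2.17], [0.12, 2.37], [-1.06, 4.2], [0.26, 2.73], [-2.93, 2.93]. Speed limits (rad/s): [2.57, 2.57, 3.01, 3.14, 3.14, 3.14].

### API

Orientations are given as a rotation vector (axis times angle).
In Python, from workcell import env, grab_frame, camera_info gives the robot as it stands.
- The arm moves only by the tool jog_arm, never from a script. Its arguments are lists of equal length, an entry for each row: "delta_rot": the turn, a rotation vector about the tool's x, y, z normalised to -1 to 1, where 1 is 90 degrees, a list of three; "linear": the shift along the tool's x, y, z normalised to -1 to 1, where 1 is 0.1 m, a list of three; "jaw": the gripper command: -1 is fully open, 1 is shut, values between are in proportion. A call has 1 to 12 rows; each row is the pose to reach, as a shift and turn from the pose commanded when the call began, along the tool's axes at that moment; what a row does not reach only later rows make up. A row lasts 1/12 s, in which the tool goes at most 41.7 mm and 7.16 degrees, less where a joint would pass 70% of its speed; a pose out of reach is approached as far as the arm can. A call with a number of a shift or a turn outside -1 to 1 is refused whole. A call with a gripper value outside its range is refused whole. The fingers move at their own pace and stop on an object; the grip force is fixed at half the most. Time passes only in rows, so rows that repeat a pose let the fingers close. It gives the time, the measured TCP pose, the force, the opening and the grip force at its end, in the units of the state.
- env.get_obs(): the state, without advancing time (a new reading comes with each control period).
- grab_frame(name): name is "scene" or "top" or "wrist"; returns (picture, depth): 480x640x3 uint8, blue, green, red; 480x640 float32, m along the optical axis (not along the pixel's ray), 0 where there is no reading.
- camera_info(name): a dict with "intrinsics" (3x3 intrinsics, pixels), "T" (4x4, takes a point from camera to world coordinates). Camera axes: x right, y down, z forward; pixel columns grow to the right and rows downward; lengths in m; the calibration is good to about 2 mm. The wrist camera is an equidistant fisheye: a pixel r from the principal point sees the ray r / f radians off the axis. A picture is of the moment at which its call begins: read the wrist's pose just before it. camera_info takes no time and is no camera call; for the wrist camera it gives the pose at the moment of the call.
- env.hand_in(): hands the job in; it is judged then, once.
The state is a dict: "time": time; "qpos": joint angles; "joint_velocities": joint speeds; "joint_torque": joint torques, N m; "tool_pos": TCP position; "tool_rot": TCP orientation; "force": force on the tool from outside, world axes, zero at the start; "moment": the same for the moment, N m; "grip_width": opening from 0.0 (shut) to 1.0 (fully open); "grip_force": force on a finger pad.
Only numpy, scipy, OpenCV 4.12 (cv2) and the standard library are available. Lean on these libraries where they do the work, as an engineer would, in place of code of your own. Each camera call takes 0.05 s, during which the arm holds its last target. There are 200 camera calls.

### The job

The glaze-test bottles are out of the kiln: stand each of the four bottles upright on the round sample tile of its own glaze colour, with its whole foot on the tile. Set them down rather than dropping them, knock no bottle over, and leave the mug and the bowl where they are.

Things in the scene. Friction and masses are not known exactly. Their poses are not given: they have to be found in the camera images.
- bottle_blue: loose cobalt blue glazed stoneware bottle, solid, about 0.13 to 0.25 kg, 130 tall, round: foot 50 diameter, belly 54 diameter up to 45 high, tapering to 24 diameter at height 70, straight neck 24 diameter from height 70 to 124, lip 28 diameter at the top with a dark mouth. It starts standing upright on the bench. Origin: centre of its foot; z up along the bottle.
- bottle_green: loose green glazed stoneware bottle, solid, about 0.13 to 0.25 kg, 130 tall, round: foot 50 diameter, belly 54 diameter up to 45 high, tapering to 24 diameter at height 70, straight neck 24 diameter from height 70 to 124, lip 28 diameter at the top with a dark mouth. It starts standing upright on the bench. Origin: centre of its foot; z up along the bottle.
- bottle_yellow: loose honey yellow glazed stoneware bottle, solid, about 0.13 to 0.25 kg, 130 tall, round: foot 50 diameter, belly 54 diameter up to 45 high, tapering to 24 diameter at height 70, straight neck 24 diameter from height 70 to 124, lip 28 diameter at the top with a dark mouth. It starts standing upright on the bench. Origin: centre of its foot; z up along the bottle.
- bottle_red: loose dark red glazed stoneware bottle, solid, about 0.13 to 0.25 kg, 130 tall, round: foot 50 diameter, belly 54 diameter up to 45 high, tapering to 24 diameter at height 70, straight neck 24 diameter from height 70 to 124, lip 28 diameter at the top with a dark mouth. It starts standing upright on the bench. Origin: centre of its foot; z up along the bottle.
- tile_blue: round cobalt blue glaze sample tile, 80 diameter, 8 thick, stuck down flat on the bench. Origin: centre of its underside, on the bench (z = 0); its top is 8 higher.
- tile_green: round green glaze sample tile, 80 diameter, 8 thick, stuck down flat on the bench. Origin: centre of its underside, on the bench (z = 0); its top is 8 higher.
- tile_yellow: round honey yellow glaze sample tile, 80 diameter, 8 thick, stuck down flat on the bench. Origin: centre of its underside, on the bench (z = 0); its top is 8 higher.
- tile_red: round dark red glaze sample tile, 80 diameter, 8 thick, stuck down flat on the bench. Origin: centre of its underside, on the bench (z = 0); its top is 8 higher.
- mug: loose blue mug, 74 diameter, 72 high, open, with a handle at its own +y side; not a bottle. Origin: centre of its underside.
- bowl: loose dark red open bowl, 100 diameter at the rim, 50 high; not a bottle. Origin: centre of its underside.
Things that resemble listed ones, but are neither listed nor needed, are in the scene too. Of the things that look like the bottle_yellow, the smaller one is meant. What is shaped like the bottle_blue but pink is not meant.

How it is judged:
By the outcome, as a careful person would: the job done as asked, in the order asked, and still so for the second after the job is handed in, with the robot touching nothing.
It also fails if it takes over 102 s, if anything falls off the work surface, if the arm or the gripper's body presses on something with over 40 N, if the wrist force passes 120 N, or if a joint passes its speed limit or range.

## Working session

There is one attempt and no reset: what is moved stays moved. The work goes in short steps, Python scripts to look and compute and a tool call to move; the robot and the scene stay as the last step left them, time stands still between calls to the robot, and variables do not carry over. Pictures are saved under pics/ and viewed, at most 14 in all, crops included, and the job is handed in when it is done.

Besides the shell and the picture viewer there is one more tool, called after "Emit:" in YAML: its name, and indented under it one key for each argument. jog_arm: Moves the arm, as the interface text tells. Scaled input: -1 to 1 covers 0.1 m each way for a shift and 90 degrees each way for a turn. Its arguments: {"type":"object","properties":{"delta_rot":{"type":"array"},"linear":{"type":"array"},"jaw":{"type":"array"}},"required":["delta_rot","linear","jaw"]}

```bash
mkdir -p pics; python3 - <<'E'
from workcell import env, grab_frame, camera_info
import cv2,numpy as np
np.set_printoptions(precision=4,suppress=True)
for n in("scene","top"):
    im,d=grab_frame(n);cv2.imwrite(f"pics/{n}0.png",im);np.savez(f"{n}0.npz",im=im,d=d)
    c=camera_info(n);print(n,c["intrinsics"],c["T"])
print(env.get_obs(),env.tip_extent)
E
```

```text
scene [[433.0966   0.     316.9792]
 [  0.     433.0966 238.3755]
 [  0.       0.       1.    ]] [[ 0.3329  0.6516 -0.6816  1.0664]
 [ 0.9429 -0.2241  0.2463 -0.2023]
 [ 0.0078 -0.7247 -0.6891  0.6286]
 [ 0.      0.      0.      1.    ]]
top [[469.0958   0.     322.3895]
 [  0.     469.0958 240.8377]
 [  0.       0.       1.    ]] [[ 0.0213 -0.9955  0.0927  0.4204]
 [-0.9998 -0.0212  0.0026  0.0078]
 [-0.0007 -0.0928 -0.9957  0.938 ]
 [ 0.      0.      0.      1.    ]]
{'time': 0.1, 'qpos': array([ 1.0867,  0.0528,  1.4016,  0.    ,  1.6886, -0.0703]), 'joint_velocities': array([-0.0006, -0.0028, -0.0044, -0.0001,  0.001 ,  0.0001]), 'joint_torque': array([  0.0011, -38.2582, -36.0984,  -0.0001,   0.0047,   0.    ]), 'tool_pos': array([0.211 , 0.4806, 0.3031]), 'tool_rot': array([-0.6453, -3.0742,  0.0021]), 'force': array([ 0.4637,  0.4614, -0.9491]), 'moment': array([-0.0285, -0.0116, -0.0369]), 'grip_force': 0.0, 'grip_width': 1.0004700238741064} 0.0726
```

View pics/top0.png

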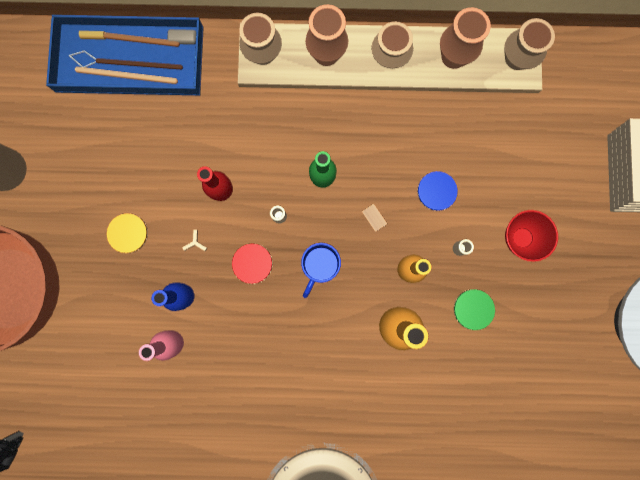

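View pics/scene0.png

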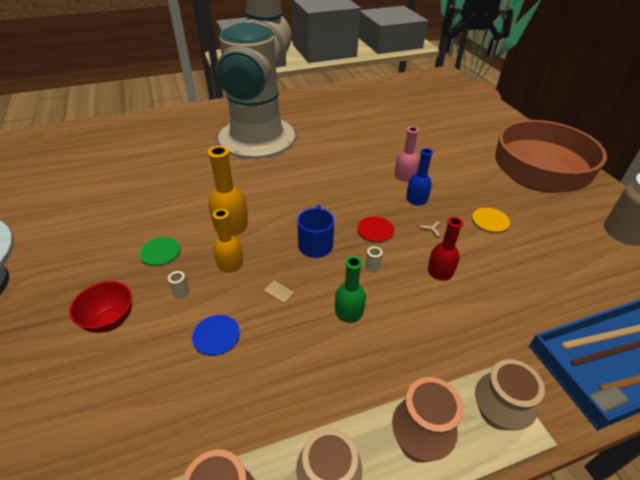

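The top view shows the bottle lips at about: blue (160,298), red (205,174), green (322,159), small yellow (423,267). The decoys are pink (147,352) and large yellow (415,336). The tiles are at yellow (127,233), red (252,264), blue (438,191) and green (475,310). The scene view agrees, and everything is standing.

```bash
cat > h.py <<'E'
import numpy as np,cv2
from workcell import env,grab_frame,camera_info
np.set_printoptions(precision=4,suppress=True)
def ray(c,uv,z):
    K,T=c["intrinsics"],c["T"]
    r=T[:3,:3]@np.linalg.solve(K,[uv[0],uv[1],1]); o=T[:3,3]
    return o+r*(z-o[2])/r[2]
def blob(mask,seed,R):
    m=np.zeros_like(mask);cv2.circle(m,seed,R,255,-1);m&=mask
    n,l,s,cc=cv2.connectedComponentsWithStats(m)
    i=1+np.argmax(s[1:,4]) if n>1 else 0
    ct=max(cv2.findContours((l==i).astype(np.uint8),0,2)[0],key=cv2.contourArea)
    return s[i,4],cv2.minEnclosingCircle(ct),cc[i]
def height(c,d):
    K,T=c["intrinsics"],c["T"]
    v,u=np.mgrid[:480,:640]
    P=np.stack([(u-K[0,2])/K[0,0]*d,(v-K[1,2])/K[1,1]*d,d],-1)@T[:3,:3].T+T[:3,3]
    return P
E
python3 - <<'E'
from h import *
f=np.load("top0.npz");im,d=f["im"],f["d"];c=camera_info("top")
P=height(c,d);hsv=cv2.cvtColor(im,cv2.COLOR_BGR2HSV)
for n,s in dict(blue=(160,298),green=(322,159),yellow=(423,267),red=(205,174),pink=(147,352),big=(415,336)).items():
    m=((P[...,2]>(.12 if n!="big" else .14))&(d>0)).astype(np.uint8)*255
    a,(ct,r),cc=blob(m,s,16); 
    z=np.median(P[...,2][max(0,s[1]-8):s[1]+8,s[0]-8:s[0]+8]);p=ray(c,cc,.13)
    print(n,a,ct,r,cc,"z",z,p,np.hypot(*p[:2]))
sat=((hsv[...,1]>140)&(abs(P[...,2]-.008)<.006)).astype(np.uint8)*255
for n,s in dict(blue=(438,191),green=(475,310),yellow=(127,233),red=(252,264)).items():
    h0=hsv[s[1],s[0],0].astype(int); dh=abs(hsv[...,0].astype(int)-h0);dh=np.minimum(dh,180-dh)
    m=((dh<7)&(hsv[...,1]>140)&(hsv[...,2]>120)).astype(np.uint8)*255
    a,(ct,r),cc=blob(m,s,28);p=ray(c,cc,.008);print("tile",n,a,r,cc,P[s[1],s[0]],p,np.hypot(*p[:2]))
for n,s in dict(mug=(321,262),bowl=(531,236),cup1=(278,213),cup2=(466,247)).items(): print(n,P[s[1],s[0]])
E
```

```text
blue 213 (159.6875, 297.5) 8.446854591369629 [159.5305 297.277 ] z 0.12870700225485682 [0.3927 0.2864 0.13  ] 0.4860939559705442
green 197 (322.3793029785156, 158.48275756835938) 7.852034091949463 [322.2741 158.3959] z 0.12806344997976588 [0.6412 0.0132 0.13  ] 0.6413466169798451
yellow 202 (422.8043518066406, 266.2391357421875) 8.11931037902832 [422.7475 266.2129] z 0.12825105934114306 [ 0.4554 -0.1637  0.13  ] 0.4839809342252788
red 199 (204.75, 173.75) 7.945224285125732 [204.6935 173.6533] z 0.1283195189734554 [0.6095 0.2188 0.13  ] 0.6476088198731765
pink 224 (146.71495056152344, 351.5280456542969) 8.66226577758789 [146.7768 351.5089] z 0.12888345029809062 [0.3012 0.3032 0.13  ] 0.42731518900175847
big 559 (413.6666564941406, 335.0) 14.240116119384766 [414.136 334.737] z 0.18630315962660576 [ 0.3388 -0.1493  0.13  ] 0.3702631977871868
tile blue 1167 19.428451538085938 [437.1577 190.5116] [ 0.613  -0.2206  0.0058] [ 0.6135 -0.2184  0.008 ] 0.6512079033003733
tile green 825 19.54339027404785 [479.1479 310.3867] [ 0.3769 -0.293   0.006 ] [ 0.3764 -0.3004  0.008 ] 0.4816098669844434
tile yellow 1230 20.023195266723633 [126.0528 232.852 ] [0.5146 0.401  0.006 ] [0.5147 0.4021 0.008 ] 0.6531336946135435
tile red 1277 20.285297393798828 [251.5137 263.0509] [0.458  0.149  0.0062] [0.4598 0.1498 0.008 ] 0.4835569321306504
mug [0.465  0.0121 0.0034]
bowl [ 0.5261 -0.4076  0.0025]
cup1 [0.5618 0.1008 0.0031]
cup2 [ 0.5005 -0.2745  0.0114]
```

```bash
python3 - <<'E'
from h import *
f=np.load("top0.npz");im=f["im"];c=camera_info("top");hsv=cv2.cvtColor(im,cv2.COLOR_BGR2HSV)
m=cv2.inRange(hsv,(40,90,50),(85,255,255))
a,(ct,r),cc=blob(m,(475,310),28);print(a,r,ct,cc,ray(c,cc,.008),ray(c,ct,.008))
f=np.load("scene0.npz");c=camera_info("scene");hsv=cv2.cvtColor(f["im"],cv2.COLOR_BGR2HSV)
for n,s,lo,hi in (("green",(160,251),(40,90,50),(85,255,255)),("blue",(216,335),(105,140,120),(130,255,255)),("yellow",(491,220),(18,140,120),(32,255,255))):
    a,(ct,r),cc=blob(cv2.inRange(hsv,lo,hi),s,32);print(n,a,r,ray(c,cc,.008))
E
```

```text
1310 20.564172744750977 (474.30487060546875, 309.0853576660156) [474.1962 309.2328] [ 0.3784 -0.2907  0.008 ] [ 0.3787 -0.291   0.008 ]
green 910 20.56065559387207 [ 0.3837 -0.2924  0.008 ]
blue 1446 23.94379234313965 [ 0.6181 -0.2201  0.008 ]
yellow 731 19.300357818603516 [0.5187 0.4002 0.008 ]
```

Emit:
jog_arm:
  delta_rot:
    - [0, 0, -0.07]
    - [0, 0, -0.14]
    - [0, 0, -0.21]
    - [0, 0, -0.263]
    - [0, 0, -0.263]
    - [0, 0, -0.263]
    - [0, 0, -0.263]
  linear:
    - [-0.2, -0.08, 0]
    - [-0.4, -0.17, 0]
    - [-0.6, -0.26, 0]
    - [-0.8, -0.34, 0]
    - [-0.943, -0.406, 0]
    - [-0.943, -0.406, 0]
    - [-0.943, -0.406, 0]
  jaw:
    - [-1]
    - [-1]
    - [-1]
    - [-1]
    - [-1]
    - [-1]
    - [-1]

```text
$.jaw[0]: bad value
```

Emit:
jog_arm:
  delta_rot:
    - [0, 0, -0.07]
    - [0, 0, -0.14]
    - [0, 0, -0.21]
    - [0, 0, -0.263]
    - [0, 0, -0.263]
    - [0, 0, -0.263]
    - [0, 0, -0.263]
  linear:
    - [-0.2, -0.08, 0]
    - [-0.4, -0.17, 0]
    - [-0.6, -0.26, 0]
    - [-0.8, -0.34, 0]
    - [-0.943, -0.406, 0]
    - [-0.943, -0.406, 0]
    - [-0.943, -0.406, 0]
  jaw: [-1, -1, -1, -1, -1, -1, -1]

```text
time: 0.68
tool_pos: [0.2813, 0.4053, 0.3037]
tool_rot: [-0.004, -3.141, 0.0]
force: [-0.1, -0.4, -0.3]
grip_width: 1.0
grip_force: 0.0
```

Emit:
jog_arm:
  delta_rot:
    - [0, 0, 0]
    - [0, 0, 0]
    - [0, 0, 0]
    - [0, 0, 0]
  linear:
    - [-0.2, -0.2, 0]
    - [-0.4, -0.4, 0]
    - [-0.56, -0.6, 0]
    - [-0.56, -0.6, 0]
  jaw: [-1, -1, -1, -1]

```text
time: 1.02
tool_pos: [0.3385, 0.344, 0.3037]
tool_rot: [0.005, 3.141, -0.002]
force: [-0.1, 0.5, 0.2]
grip_width: 1.0
grip_force: 0.0
```

Emit:
jog_arm:
  delta_rot:
    - [0, 0, 0]
    - [0, 0, 0]
    - [0, 0, 0]
    - [0, 0, 0]
    - [0, 0, 0]
    - [0, 0, 0]
  linear:
    - [-0.2, -0.2, 0]
    - [-0.4, -0.4, 0]
    - [-0.56, -0.59, 0]
    - [-0.56, -0.59, 0]
    - [-0.56, -0.59, 0]
    - [-0.56, -0.59, 0]
  jaw: [-1, -1, -1, -1, -1, -1]

```text
time: 1.52
tool_pos: [0.3924, 0.2876, 0.3038]
tool_rot: [0.0, -3.141, -0.001]
force: [-0.5, 0.6, -0.3]
grip_width: 0.997
grip_force: 0.0
```

```bash
cat > w.py <<'E'
from h import *
import sys
o=env.get_obs();c=camera_info("wrist");im,d=grab_frame("wrist");cv2.imwrite("pics/%s.png"%sys.argv[1],im)
print(o["time"],o["tool_pos"],c["intrinsics"],c["T"])
E
python3 w.py w1
```

```text
1.5167 [0.3924 0.2876 0.3038] [[371.6483   0.     319.8384]
 [  0.     371.6483 236.0636]
 [  0.       0.       1.    ]] [[-0.0014  0.9604  0.2786  0.3216]
 [ 1.      0.0014  0.0002  0.2871]
 [-0.0002  0.2786 -0.9604  0.3745]
 [ 0.      0.      0.      1.    ]]
```

View pics/w1.png

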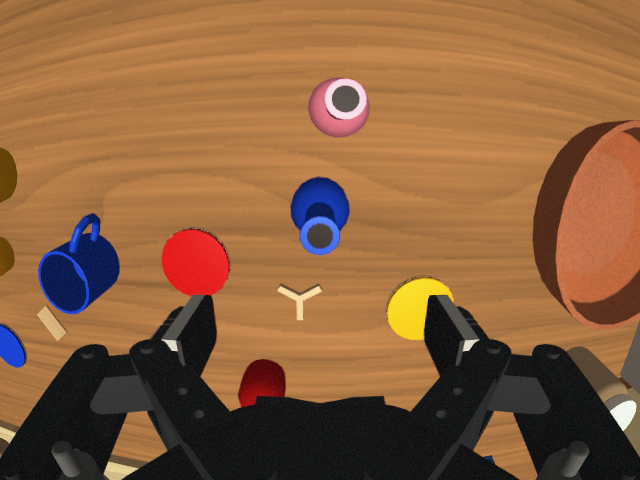

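The wrist view puts the blue lip at (320,236). Cast to z=0.13, that gives (0.3925, 0.287), which agrees with the top camera. I'll descend and grip.

Emit:
jog_arm:
  delta_rot:
    - [0, 0, 0]
    - [0, 0, 0]
    - [0, 0, 0]
    - [0, 0, 0]
    - [0, 0, 0]
  linear:
    - [0, -0.01, 0.2]
    - [0, -0.01, 0.4]
    - [0, -0.01, 0.6]
    - [0, -0.01, 0.8]
    - [0, -0.01, 1.0]
  jaw: [-1, -1, -1, -1, -1]

```text
time: 1.98
tool_pos: [0.3921, 0.2867, 0.203]
tool_rot: [-0.002, 3.141, 0.001]
force: [-0.7, -0.2, 0.3]
grip_width: 1.001
grip_force: 0.0
```

Emit:
jog_arm:
  delta_rot:
    - [0, 0, 0]
    - [0, 0, 0]
    - [0, 0, 0]
    - [0, 0, 0]
    - [0, 0, 0]
  linear:
    - [0, 0, 0.15]
    - [0, 0, 0.3]
    - [0, 0, 0.4]
    - [0, 0, 0.497]
    - [0, 0, 0.497]
  jaw: [-1, -1, -1, -1, -1]

```text
time: 2.4
tool_pos: [0.392, 0.2857, 0.1524]
tool_rot: [0.0, -3.139, 0.002]
force: [-0.0, 0.2, -0.7]
grip_width: 1.001
grip_force: 0.0
```

Emit:
jog_arm:
  delta_rot:
    - [0, 0, 0]
    - [0, 0, 0]
    - [0, 0, 0]
    - [0, 0, 0]
    - [0, 0, 0]
    - [0, 0, 0]
    - [0, 0, 0]
    - [0, 0, 0]
    - [0, 0, 0]
    - [0, 0, 0]
  linear:
    - [0, 0, 0]
    - [0, 0, 0]
    - [0, 0, 0]
    - [0, 0, 0]
    - [0, 0, 0]
    - [0, 0, 0]
    - [0, 0, 0]
    - [0, 0, 0]
    - [0, 0, 0]
    - [0, 0, 0]
  jaw: [0, 0, 0.3, 0.3, 1, 1, 1, 1, 1, 1]

```text
time: 3.23
tool_pos: [0.3933, 0.2856, 0.1547]
tool_rot: [0.001, 3.141, 0.001]
force: [-1.4, 0.0, 5.3]
grip_width: 0.275
grip_force: 58.6
```

Emit:
jog_arm:
  delta_rot:
    - [0, 0, 0]
    - [0, 0, 0]
    - [0, 0, 0]
    - [0, 0, 0]
    - [0, 0, 0]
    - [0, 0, 0]
  linear:
    - [0, 0, -0.1]
    - [0, 0, -0.25]
    - [0, 0, -0.45]
    - [0, 0, -0.65]
    - [0, 0, -0.85]
    - [0, 0, -1.0]
  jaw: [1, 1, 1, 1, 1, 1]

```text
time: 3.73
tool_pos: [0.3929, 0.2855, 0.2558]
tool_rot: [0.001, 3.141, 0.001]
force: [0.1, -0.1, -1.8]
grip_width: 0.27
grip_force: 58.9
```

Emit:
jog_arm:
  delta_rot:
    - [0, 0, 0]
    - [0, 0, 0]
    - [0, 0, 0]
    - [0, 0, 0]
    - [0, 0, 0]
  linear:
    - [0, 0, -0.2]
    - [0, 0, -0.4]
    - [0, 0, -0.5]
    - [0, 0, -0.5]
    - [0, 0, -0.5]
  jaw: [1, 1, 1, 1, 1]

```text
time: 4.15
tool_pos: [0.3929, 0.2855, 0.3036]
tool_rot: [-0.001, -3.141, 0.0]
force: [-0.4, -0.8, -2.3]
grip_width: 0.269
grip_force: 58.9
```

Emit:
jog_arm:
  delta_rot:
    - [0, 0, 0]
    - [0, 0, 0]
    - [0, 0, 0]
    - [0, 0, 0]
    - [0, 0, 0]
  linear:
    - [-0.05, -0.12, 0]
    - [-0.13, -0.3, 0]
    - [-0.23, -0.53, 0]
    - [-0.335, -0.76, 0]
    - [-0.444, -1.0, 0]
  jaw: [1, 1, 1, 1, 1]

```text
time: 4.57
tool_pos: [0.4371, 0.1845, 0.3021]
tool_rot: [0.0, -3.138, 0.001]
force: [0.2, 0.7, -2.3]
grip_width: 0.272
grip_force: 59.1
```

Emit:
jog_arm:
  delta_rot:
    - [0, 0, 0]
    - [0, 0, 0]
    - [0, 0, 0]
    - [0, 0, 0]
  linear:
    - [-0.11, -0.25, 0]
    - [-0.22, -0.5, 0]
    - [-0.33, -0.75, 0]
    - [-0.444, -1.0, 0]
  jaw: [1, 1, 1, 1]

```text
time: 4.9
tool_pos: [0.4815, 0.0842, 0.3021]
tool_rot: [-0.001, -3.138, 0.0]
force: [-0.6, 0.8, -2.8]
grip_width: 0.268
grip_force: 59.1
```

Emit:
jog_arm:
  delta_rot:
    - [0, 0, 0]
    - [0, 0, 0]
    - [0, 0, 0]
    - [0, 0, 0]
  linear:
    - [-0.11, -0.25, 0]
    - [-0.22, -0.5, 0]
    - [-0.33, -0.75, 0]
    - [-0.444, -1.0, 0]
  jaw: [1, 1, 1, 1]

```text
time: 5.23
tool_pos: [0.5259, -0.0159, 0.3019]
tool_rot: [-0.001, -3.138, -0.001]
force: [0.2, 0.1, -1.2]
grip_width: 0.269
grip_force: 59.1
```

Emit:
jog_arm:
  delta_rot:
    - [0, 0, 0]
    - [0, 0, 0]
    - [0, 0, 0]
    - [0, 0, 0]
  linear:
    - [-0.11, -0.25, 0]
    - [-0.22, -0.5, 0]
    - [-0.33, -0.75, 0]
    - [-0.444, -1.0, 0]
  jaw: [1, 1, 1, 1]

```text
time: 5.57
tool_pos: [0.5703, -0.1158, 0.3017]
tool_rot: [-0.001, -3.138, -0.002]
force: [1.0, 0.4, -1.4]
grip_width: 0.272
grip_force: 59.1
```

Emit:
jog_arm:
  delta_rot:
    - [0, 0, 0]
    - [0, 0, 0]
    - [0, 0, 0]
    - [0, 0, 0]
    - [0, 0, 0]
    - [0, 0, 0]
    - [0, 0, 0]
    - [0, 0, 0]
  linear:
    - [-0.11, -0.25, 0]
    - [-0.21, -0.48, 0]
    - [-0.31, -0.7, 0]
    - [-0.39, -0.88, 0]
    - [-0.444, -1.0, 0]
    - [-0.444, -1.0, 0]
    - [-0.444, -1.0, 0]
    - [-0.444, -1.0, 0]
  jaw: [1, 1, 1, 1, 1, 1, 1, 1]

```text
time: 6.23
tool_pos: [0.6144, -0.214, 0.3027]
tool_rot: [-0.0, -3.139, -0.002]
force: [0.2, -0.1, -2.1]
grip_width: 0.269
grip_force: 59.1
```

```bash
python3 w.py w2
```

```text
6.2333 [ 0.6144 -0.214   0.3027] [[371.6483   0.     319.8384]
 [  0.     371.6483 236.0636]
 [  0.       0.       1.    ]] [[-0.001   0.9609  0.277   0.5438]
 [ 1.      0.0008  0.001  -0.2145]
 [ 0.0007  0.277  -0.9609  0.3735]
 [ 0.      0.      0.      1.    ]]
```

View pics/w2.png

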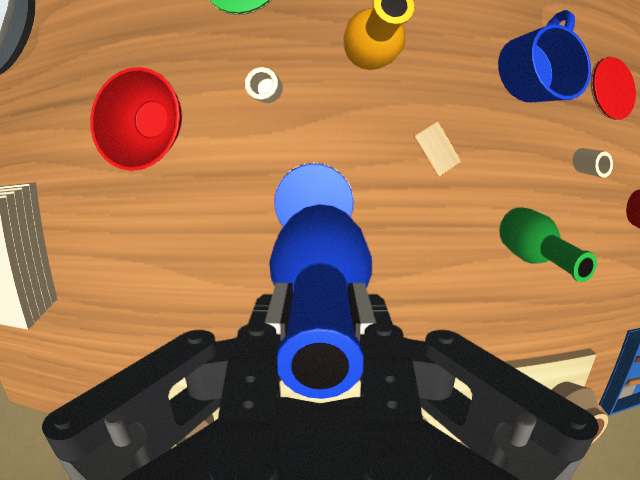

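The blue tile spans columns 275–353 with its near edge at row 163. That puts its centre at about (0.6146, -0.220), matching the target, so I'll lower the bottle.

Emit:
jog_arm:
  delta_rot:
    - [0, 0, 0]
    - [0, 0, 0]
    - [0, 0, 0]
    - [0, 0, 0]
    - [0, 0, 0]
    - [0, 0, 0]
  linear:
    - [0, -0.055, 0.1]
    - [0, -0.055, 0.3]
    - [0, -0.055, 0.5]
    - [0, -0.055, 0.7]
    - [0, -0.055, 0.9]
    - [0, -0.055, 1.0]
  jaw: [1, 1, 1, 1, 1, 1]

```text
time: 6.78
tool_pos: [0.6136, -0.2194, 0.2003]
tool_rot: [-0.0, -3.137, -0.003]
force: [0.6, -0.5, -3.0]
grip_width: 0.271
grip_force: 59.2
```

Emit:
jog_arm:
  delta_rot:
    - [0, 0, 0]
    - [0, 0, 0]
    - [0, 0, 0]
    - [0, 0, 0]
    - [0, 0, 0]
    - [0, 0, 0]
    - [0, 0, 0]
  linear:
    - [0, 0, 0.1]
    - [0, 0, 0.2]
    - [0, 0, 0.28]
    - [0, 0, 0.34]
    - [0, 0, 0.38]
    - [0, 0, 0.4]
    - [0, 0, 0.4]
  jaw: [1, 1, 1, 1, 1, 1, 1]

```text
time: 7.37
tool_pos: [0.6147, -0.2201, 0.1641]
tool_rot: [-0.001, -3.142, -0.0]
force: [0.3, 0.2, -2.5]
grip_width: 0.272
grip_force: 59.2
```

Emit:
jog_arm:
  delta_rot:
    - [0, 0, 0]
    - [0, 0, 0]
    - [0, 0, 0]
    - [0, 0, 0]
  linear:
    - [0, 0, 0.01]
    - [0, 0, 0.02]
    - [0, 0, 0.02]
    - [0, 0, 0.02]
  jaw: [1, 1, 1, 1]

```text
time: 7.7
tool_pos: [0.6149, -0.2202, 0.1628]
tool_rot: [0.001, 3.14, -0.001]
force: [0.2, -0.0, -0.7]
grip_width: 0.268
grip_force: 59.3
```

Emit:
jog_arm:
  delta_rot:
    - [0, 0, 0]
    - [0, 0, 0]
    - [0, 0, 0]
    - [0, 0, 0]
    - [0, 0, 0]
    - [0, 0, 0]
    - [0, 0, 0]
    - [0, 0, 0]
    - [0, 0, 0]
    - [0, 0, 0]
  linear:
    - [0, 0, 0.005]
    - [0, 0, 0.005]
    - [0, 0, 0.005]
    - [0, 0, 0.005]
    - [0, 0, 0.005]
    - [0, 0, 0.005]
    - [0, 0, 0.005]
    - [0, 0, 0.005]
    - [0, 0, 0.005]
    - [0, 0, 0.005]
  jaw: [1, 1, 0.35, 0.3, 0.2, 0, -0.4, -1, -1, -1]

```text
time: 8.53
tool_pos: [0.6147, -0.2201, 0.1617]
tool_rot: [0.001, 3.142, 0.0]
force: [0.7, 0.3, 0.4]
grip_width: 0.996
grip_force: 0.0
```

Emit:
jog_arm:
  delta_rot:
    - [0, 0, 0]
    - [0, 0, 0]
    - [0, 0, 0]
    - [0, 0, 0]
    - [0, 0, 0]
  linear:
    - [0, 0, -0.1]
    - [0, 0, -0.3]
    - [0, 0, -0.5]
    - [0, 0, -0.75]
    - [0, 0, -1.0]
  jaw: [-1, -1, -1, -1, -1]

```text
time: 8.95
tool_pos: [0.6145, -0.22, 0.2633]
tool_rot: [-0.001, -3.142, -0.0]
force: [0.5, -0.0, 0.2]
grip_width: 1.0
grip_force: 0.0
```

Emit:
jog_arm:
  delta_rot:
    - [0, 0, 0]
    - [0, 0, 0]
    - [0, 0, 0]
    - [0, 0, 0]
  linear:
    - [0.3, 0, -0.25]
    - [0.6, 0.1, -0.43]
    - [0.9, 0.2, -0.43]
    - [0.9, 0.2, -0.43]
  jaw: [-1, -1, -1, -1]

```text
time: 9.28
tool_pos: [0.5211, -0.1988, 0.3063]
tool_rot: [-0.002, -3.141, -0.0]
force: [0.0, -0.9, -1.0]
grip_width: 1.001
grip_force: 0.0
```

Emit:
jog_arm:
  delta_rot:
    - [0, 0, 0]
    - [0, 0, 0]
    - [0, 0, 0]
    - [0, 0, 0]
    - [0, 0, 0]
    - [0, 0, 0]
  linear:
    - [0.25, 0.15, 0]
    - [0.5, 0.3, 0]
    - [0.69, 0.36, 0]
    - [0.69, 0.36, 0]
    - [0.69, 0.36, 0]
    - [0.69, 0.36, 0]
  jaw: [-1, -1, -1, -1, -1, -1]

```text
time: 9.78
tool_pos: [0.4562, -0.1642, 0.3054]
tool_rot: [0.001, 3.14, -0.001]
force: [0.5, 0.8, 0.5]
grip_width: 0.995
grip_force: 0.0
```

```bash
python3 w.py w3
```

```text
9.7833 [ 0.4562 -0.1642  0.3054] [[371.6483   0.     319.8384]
 [  0.     371.6483 236.0636]
 [  0.       0.       1.    ]] [[-0.0006  0.9599  0.2803  0.3853]
 [ 1.      0.0009 -0.0009 -0.1646]
 [-0.0011  0.2803 -0.9599  0.3759]
 [ 0.      0.      0.      1.    ]]
```

View pics/w3.png

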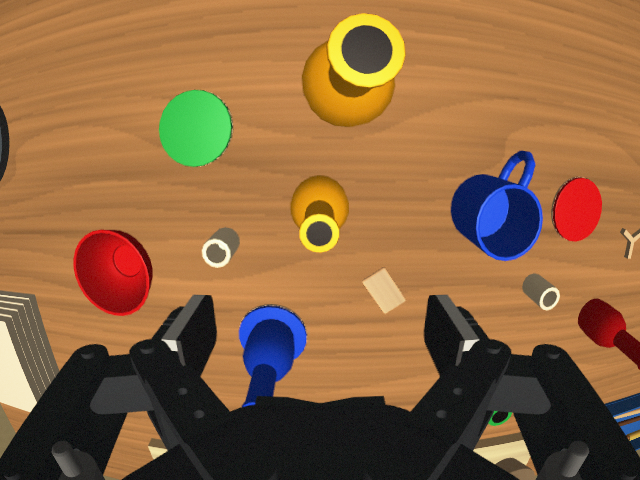

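The small yellow lip is at (319,233), which gives (0.455, -0.165). The blue bottle stands on its tile at (270,340). I'll grip yellow.

Emit:
jog_arm:
  delta_rot:
    - [0, 0, 0]
    - [0, 0, 0]
    - [0, 0, 0]
    - [0, 0, 0]
    - [0, 0, 0]
  linear:
    - [0.01, 0, 0.2]
    - [0.01, 0, 0.4]
    - [0.01, 0, 0.6]
    - [0.01, 0, 0.8]
    - [0.01, 0, 1.0]
  jaw: [-1, -1, -1, -1, -1]

```text
time: 10.25
tool_pos: [0.4553, -0.1643, 0.2035]
tool_rot: [-0.001, -3.141, -0.0]
force: [0.4, -0.0, 0.5]
grip_width: 1.0
grip_force: 0.0
```

Emit:
jog_arm:
  delta_rot:
    - [0, 0, 0]
    - [0, 0, 0]
    - [0, 0, 0]
    - [0, 0, 0]
    - [0, 0, 0]
  linear:
    - [0, 0, 0.15]
    - [0, 0, 0.3]
    - [0, 0, 0.4]
    - [0, 0, 0.51]
    - [0, 0, 0.51]
  jaw: [-1, -1, -1, -1, -1]

```text
time: 10.67
tool_pos: [0.4542, -0.1638, 0.1514]
tool_rot: [-0.001, -3.138, -0.003]
force: [0.4, -0.6, 0.1]
grip_width: 1.001
grip_force: 0.0
```

Emit:
jog_arm:
  delta_rot:
    - [0, 0, 0]
    - [0, 0, 0]
    - [0, 0, 0]
    - [0, 0, 0]
    - [0, 0, 0]
    - [0, 0, 0]
    - [0, 0, 0]
    - [0, 0, 0]
    - [0, 0, 0]
    - [0, 0, 0]
  linear:
    - [0, 0, 0]
    - [0, 0, 0]
    - [0, 0, 0]
    - [0, 0, 0]
    - [0, 0, 0]
    - [0, 0, 0]
    - [0, 0, 0]
    - [0, 0, 0]
    - [0, 0, 0]
    - [0, 0, 0]
  jaw: [0, 0, 0.3, 0.3, 1, 1, 1, 1, 1, 1]

```text
time: 11.5
tool_pos: [0.455, -0.1642, 0.1543]
tool_rot: [0.001, 3.14, -0.001]
force: [0.2, -1.2, 5.3]
grip_width: 0.267
grip_force: 58.8
```

Emit:
jog_arm:
  delta_rot:
    - [0, 0, 0]
    - [0, 0, 0]
    - [0, 0, 0]
    - [0, 0, 0]
    - [0, 0, 0]
    - [0, 0, 0]
  linear:
    - [0, 0, -0.1]
    - [0, 0, -0.25]
    - [0, 0, -0.45]
    - [0, 0, -0.65]
    - [0, 0, -0.85]
    - [0, 0, -1.0]
  jaw: [1, 1, 1, 1, 1, 1]

```text
time: 12.0
tool_pos: [0.4546, -0.1637, 0.2553]
tool_rot: [0.001, 3.141, 0.001]
force: [0.2, -0.0, -1.1]
grip_width: 0.27
grip_force: 58.7
```

Emit:
jog_arm:
  delta_rot:
    - [0, 0, 0]
    - [0, 0, 0]
    - [0, 0, 0]
    - [0, 0, 0]
    - [0, 0, 0]
  linear:
    - [0, 0, -0.2]
    - [0, 0, -0.4]
    - [0, 0, -0.5]
    - [0, 0, -0.5]
    - [0, 0, -0.5]
  jaw: [1, 1, 1, 1, 1]

```text
time: 12.42
tool_pos: [0.4546, -0.1639, 0.3032]
tool_rot: [-0.001, -3.141, -0.001]
force: [-1.2, -0.4, -1.1]
grip_width: 0.27
grip_force: 58.7
```

Emit:
jog_arm:
  delta_rot:
    - [0, 0, 0]
    - [0, 0, 0]
    - [0, 0, 0]
    - [0, 0, 0]
    - [0, 0, 0]
  linear:
    - [-0.01, 0.12, 0]
    - [-0.03, 0.3, 0]
    - [-0.05, 0.5, 0]
    - [-0.08, 0.72, 0]
    - [-0.1, 0.94, 0]
  jaw: [1, 1, 1, 1, 1]

```text
time: 12.83
tool_pos: [0.4644, -0.0684, 0.3019]
tool_rot: [-0.001, -3.139, -0.002]
force: [0.5, 0.4, -0.9]
grip_width: 0.273
grip_force: 58.8
```

Emit:
jog_arm:
  delta_rot:
    - [0, 0, 0]
    - [0, 0, 0]
    - [0, 0, 0]
    - [0, 0, 0]
  linear:
    - [-0.025, 0.235, 0]
    - [-0.05, 0.47, 0]
    - [-0.075, 0.705, 0]
    - [-0.1, 0.94, 0]
  jaw: [1, 1, 1, 1]

```text
time: 13.17
tool_pos: [0.4742, 0.0259, 0.302]
tool_rot: [-0.001, -3.139, -0.001]
force: [1.0, -1.1, -0.9]
grip_width: 0.27
grip_force: 58.8
```

Emit:
jog_arm:
  delta_rot:
    - [0, 0, 0]
    - [0, 0, 0]
    - [0, 0, 0]
    - [0, 0, 0]
  linear:
    - [-0.025, 0.235, 0]
    - [-0.05, 0.47, 0]
    - [-0.075, 0.705, 0]
    - [-0.1, 0.94, 0]
  jaw: [1, 1, 1, 1]

```text
time: 13.5
tool_pos: [0.4841, 0.1198, 0.3019]
tool_rot: [-0.0, -3.139, 0.0]
force: [0.2, -0.3, -1.7]
grip_width: 0.274
grip_force: 58.8
```

Emit:
jog_arm:
  delta_rot:
    - [0, 0, 0]
    - [0, 0, 0]
    - [0, 0, 0]
    - [0, 0, 0]
  linear:
    - [-0.025, 0.235, 0]
    - [-0.05, 0.47, 0]
    - [-0.075, 0.705, 0]
    - [-0.1, 0.94, 0]
  jaw: [1, 1, 1, 1]

```text
time: 13.83
tool_pos: [0.4941, 0.2138, 0.3018]
tool_rot: [-0.0, -3.138, 0.001]
force: [-0.5, 0.1, -1.4]
grip_width: 0.268
grip_force: 58.8
```

Emit:
jog_arm:
  delta_rot:
    - [0, 0, 0]
    - [0, 0, 0]
    - [0, 0, 0]
    - [0, 0, 0]
  linear:
    - [-0.025, 0.235, 0]
    - [-0.05, 0.47, 0]
    - [-0.075, 0.705, 0]
    - [-0.1, 0.94, 0]
  jaw: [1, 1, 1, 1]

```text
time: 14.17
tool_pos: [0.5041, 0.3077, 0.3017]
tool_rot: [-0.0, -3.139, 0.002]
force: [0.3, 0.0, -0.7]
grip_width: 0.269
grip_force: 58.8
```

Emit:
jog_arm:
  delta_rot:
    - [0, 0, 0]
    - [0, 0, 0]
    - [0, 0, 0]
    - [0, 0, 0]
    - [0, 0, 0]
    - [0, 0, 0]
    - [0, 0, 0]
    - [0, 0, 0]
  linear:
    - [-0.025, 0.235, 0]
    - [-0.05, 0.47, 0]
    - [-0.075, 0.7, 0]
    - [-0.1, 0.86, 0]
    - [-0.11, 0.95, 0]
    - [-0.11, 0.95, 0]
    - [-0.11, 0.95, 0]
    - [-0.11, 0.95, 0]
  jaw: [1, 1, 1, 1, 1, 1, 1, 1]

```text
time: 14.83
tool_pos: [0.516, 0.4002, 0.3033]
tool_rot: [-0.002, -3.141, 0.001]
force: [-0.2, -0.3, -2.0]
grip_width: 0.276
grip_force: 58.9
```

```bash
python3 w.py w4
```

```text
14.8333 [0.516  0.4002 0.3033] [[371.6483   0.     319.8384]
 [  0.     371.6483 236.0636]
 [  0.       0.       1.    ]] [[ 0.      0.9604  0.2785  0.4453]
 [ 1.      0.0003 -0.0013  0.3999]
 [-0.0013  0.2785 -0.9604  0.374 ]
 [ 0.      0.      0.      1.    ]]
```

View pics/w4.png

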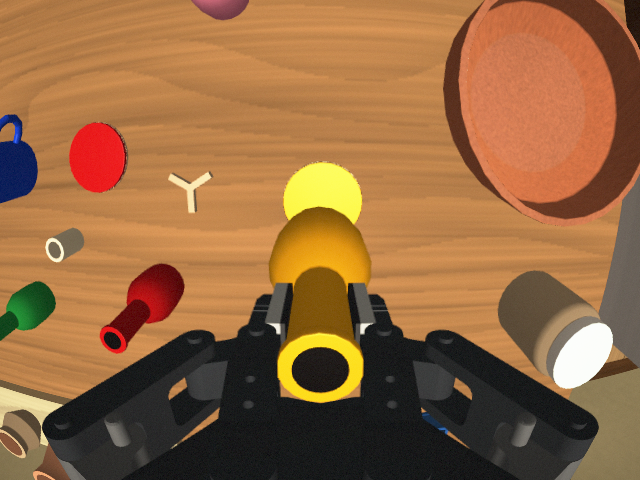

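The yellow tile spans columns 284–361 with its near edge at row 162, so its centre is at about (0.516, 0.402). I'll lower and release.

Emit:
jog_arm:
  delta_rot:
    - [0, 0, 0]
    - [0, 0, 0]
    - [0, 0, 0]
    - [0, 0, 0]
    - [0, 0, 0]
    - [0, 0, 0]
  linear:
    - [0, 0.02, 0.1]
    - [0, 0.02, 0.3]
    - [0, 0.02, 0.5]
    - [0, 0.02, 0.7]
    - [0, 0.02, 0.9]
    - [0, 0.02, 1.0]
  jaw: [1, 1, 1, 1, 1, 1]

```text
time: 15.38
tool_pos: [0.5154, 0.4019, 0.2]
tool_rot: [-0.002, -3.138, 0.004]
force: [-0.1, -0.8, -2.6]
grip_width: 0.27
grip_force: 58.9
```

Emit:
jog_arm:
  delta_rot:
    - [0, 0, 0]
    - [0, 0, 0]
    - [0, 0, 0]
    - [0, 0, 0]
    - [0, 0, 0]
    - [0, 0, 0]
    - [0, 0, 0]
    - [0, 0, 0]
  linear:
    - [0, 0, 0.1]
    - [0, 0, 0.2]
    - [0, 0, 0.28]
    - [0, 0, 0.34]
    - [0, 0, 0.38]
    - [0, 0, 0.4]
    - [0, 0, 0.41]
    - [0, 0, 0.41]
  jaw: [1, 1, 1, 1, 1, 1, 1, 1]

```text
time: 16.05
tool_pos: [0.5162, 0.4031, 0.163]
tool_rot: [0.001, 3.141, 0.001]
force: [-0.5, -0.4, -0.5]
grip_width: 0.269
grip_force: 58.9
```

Emit:
jog_arm:
  delta_rot:
    - [0, 0, 0]
    - [0, 0, 0]
    - [0, 0, 0]
    - [0, 0, 0]
  linear:
    - [0, 0, 0.005]
    - [0, 0, 0.01]
    - [0, 0, 0.01]
    - [0, 0, 0.01]
  jaw: [1, 1, 1, 1]

```text
time: 16.38
tool_pos: [0.5163, 0.4031, 0.1624]
tool_rot: [0.001, 3.141, 0.001]
force: [1.3, -0.1, 1.9]
grip_width: 0.265
grip_force: 59.2
```

Emit:
jog_arm:
  delta_rot:
    - [0, 0, 0]
    - [0, 0, 0]
    - [0, 0, 0]
    - [0, 0, 0]
    - [0, 0, 0]
    - [0, 0, 0]
    - [0, 0, 0]
    - [0, 0, 0]
    - [0, 0, 0]
  linear:
    - [0, 0, 0]
    - [0, 0, 0]
    - [0, 0, 0]
    - [0, 0, 0]
    - [0, 0, 0]
    - [0, 0, 0]
    - [0, 0, 0]
    - [0, 0, 0]
    - [0, 0, 0]
  jaw: [1, 0.35, 0.3, 0.2, 0, -0.4, -1, -1, -1]

```text
time: 17.13
tool_pos: [0.5161, 0.4029, 0.1617]
tool_rot: [-0.001, -3.142, -0.0]
force: [-0.3, 0.2, -0.1]
grip_width: 0.998
grip_force: 0.0
```

Emit:
jog_arm:
  delta_rot:
    - [0, 0, 0]
    - [0, 0, 0]
    - [0, 0, 0]
    - [0, 0, 0]
    - [0, 0, 0]
  linear:
    - [0, 0, -0.1]
    - [0, 0, -0.3]
    - [0, 0, -0.5]
    - [0, 0, -0.75]
    - [0, 0, -1.0]
  jaw: [-1, -1, -1, -1, -1]

```text
time: 17.55
tool_pos: [0.5159, 0.4028, 0.2634]
tool_rot: [-0.001, -3.142, -0.0]
force: [0.6, 0.7, 0.7]
grip_width: 1.0
grip_force: 0.0
```

Emit:
jog_arm:
  delta_rot:
    - [0, 0, 0]
    - [0, 0, 0]
    - [0, 0, 0]
    - [0, 0, 0]
    - [0, 0, 0]
  linear:
    - [-0.1, -0.1, -0.25]
    - [-0.2, -0.3, -0.43]
    - [-0.35, -0.6, -0.43]
    - [-0.47, -0.92, -0.43]
    - [-0.47, -0.92, -0.43]
  jaw: [-1, -1, -1, -1, -1]

```text
time: 17.97
tool_pos: [0.5653, 0.306, 0.3062]
tool_rot: [0.01, 3.139, -0.002]
force: [0.5, 0.8, -0.4]
grip_width: 1.004
grip_force: 0.0
```

Emit:
jog_arm:
  delta_rot:
    - [0, 0, 0]
    - [0, 0, 0]
    - [0, 0, 0]
    - [0, 0, 0]
    - [0, 0, 0]
    - [0, 0, 0]
    - [0, 0, 0]
  linear:
    - [-0.15, -0.3, 0]
    - [-0.3, -0.6, 0]
    - [-0.46, -0.92, 0]
    - [-0.46, -0.92, 0]
    - [-0.46, -0.92, 0]
    - [-0.46, -0.92, 0]
    - [-0.46, -0.92, 0]
  jaw: [-1, -1, -1, -1, -1, -1, -1]

```text
time: 18.55
tool_pos: [0.6085, 0.2202, 0.3051]
tool_rot: [-0.001, 3.141, 0.001]
force: [-0.5, -0.4, -0.9]
grip_width: 1.001
grip_force: 0.0
```

```bash
python3 w.py w5
```

```text
18.55 [0.6085 0.2202 0.3051] [[371.6483   0.     319.8384]
 [  0.     371.6483 236.0636]
 [  0.       0.       1.    ]] [[-0.0021  0.9602  0.2793  0.5376]
 [ 1.      0.0021  0.0005  0.2197]
 [-0.0001  0.2793 -0.9602  0.3757]
 [ 0.      0.      0.      1.    ]]
```

View pics/w5.png

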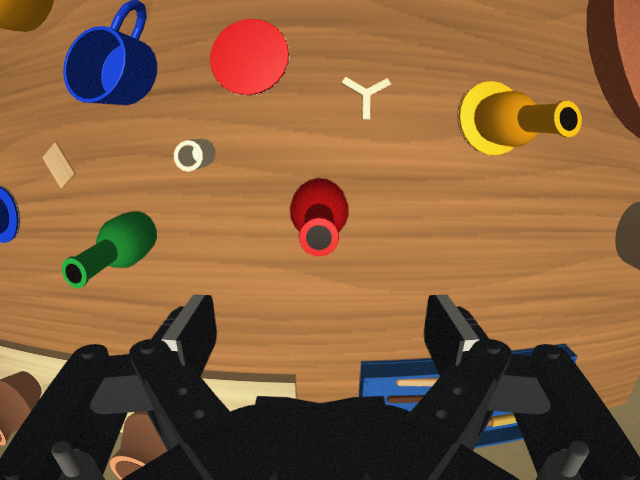

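The red lip is at (319,237), which gives (0.6097, 0.219). The yellow bottle stands well inside its tile at (490,118). I'll grip red and carry it to its tile.

Emit:
jog_arm:
  delta_rot:
    - [0, 0, 0]
    - [0, 0, 0]
    - [0, 0, 0]
    - [0, 0, 0]
    - [0, 0, 0]
  linear:
    - [-0.01, -0.01, 0.2]
    - [-0.01, -0.01, 0.4]
    - [-0.01, -0.01, 0.6]
    - [-0.01, -0.01, 0.8]
    - [-0.01, -0.01, 1.0]
  jaw: [-1, -1, -1, -1, -1]

```text
time: 19.02
tool_pos: [0.6094, 0.2192, 0.204]
tool_rot: [-0.002, 3.141, 0.0]
force: [0.6, -0.0, -0.3]
grip_width: 0.998
grip_force: 0.0
```

Emit:
jog_arm:
  delta_rot:
    - [0, 0, 0]
    - [0, 0, 0]
    - [0, 0, 0]
    - [0, 0, 0]
    - [0, 0, 0]
  linear:
    - [0, 0, 0.15]
    - [0, 0, 0.3]
    - [0, 0, 0.4]
    - [0, 0, 0.51]
    - [0, 0, 0.51]
  jaw: [-1, -1, -1, -1, -1]

```text
time: 19.43
tool_pos: [0.609, 0.2183, 0.1512]
tool_rot: [0.0, -3.138, 0.001]
force: [-1.2, -0.5, -0.4]
grip_width: 1.007
grip_force: 0.0
```

Emit:
jog_arm:
  delta_rot:
    - [0, 0, 0]
    - [0, 0, 0]
    - [0, 0, 0]
    - [0, 0, 0]
    - [0, 0, 0]
    - [0, 0, 0]
    - [0, 0, 0]
    - [0, 0, 0]
    - [0, 0, 0]
    - [0, 0, 0]
  linear:
    - [0, 0, 0]
    - [0, 0, 0]
    - [0, 0, 0]
    - [0, 0, 0]
    - [0, 0, 0]
    - [0, 0, 0]
    - [0, 0, 0]
    - [0, 0, 0]
    - [0, 0, 0]
    - [0, 0, 0]
  jaw: [0, 0, 0.3, 0.3, 1, 1, 1, 1, 1, 1]

```text
time: 20.27
tool_pos: [0.6102, 0.2181, 0.1544]
tool_rot: [0.001, 3.14, 0.001]
force: [-0.3, 0.8, 4.9]
grip_width: 0.27
grip_force: 58.5
```

Emit:
jog_arm:
  delta_rot:
    - [0, 0, 0]
    - [0, 0, 0]
    - [0, 0, 0]
    - [0, 0, 0]
    - [0, 0, 0]
    - [0, 0, 0]
  linear:
    - [0, 0, -0.1]
    - [0, 0, -0.25]
    - [0, 0, -0.45]
    - [0, 0, -0.65]
    - [0, 0, -0.85]
    - [0, 0, -1.0]
  jaw: [1, 1, 1, 1, 1, 1]

```text
time: 20.77
tool_pos: [0.6099, 0.2177, 0.2554]
tool_rot: [0.001, 3.141, -0.0]
force: [-0.3, 0.5, -1.1]
grip_width: 0.268
grip_force: 58.7
```

Emit:
jog_arm:
  delta_rot:
    - [0, 0, 0]
    - [0, 0, 0]
    - [0, 0, 0]
    - [0, 0, 0]
    - [0, 0, 0]
  linear:
    - [0, 0, -0.2]
    - [0, 0, -0.4]
    - [0, 0, -0.5]
    - [0, 0, -0.5]
    - [0, 0, -0.5]
  jaw: [1, 1, 1, 1, 1]

```text
time: 21.18
tool_pos: [0.6099, 0.2178, 0.3032]
tool_rot: [-0.001, -3.141, 0.0]
force: [1.1, 0.2, -2.5]
grip_width: 0.269
grip_force: 58.7
```

Emit:
jog_arm:
  delta_rot:
    - [0, 0, 0]
    - [0, 0, 0]
    - [0, 0, 0]
    - [0, 0, 0]
    - [0, 0, 0]
  linear:
    - [0.1, -0.04, 0]
    - [0.25, -0.11, 0]
    - [0.4, -0.18, 0]
    - [0.57, -0.26, 0]
    - [0.75, -0.345, 0]
  jaw: [1, 1, 1, 1, 1]

```text
time: 21.6
tool_pos: [0.5338, 0.183, 0.3011]
tool_rot: [-0.001, -3.138, 0.002]
force: [-0.9, -0.6, -0.9]
grip_width: 0.274
grip_force: 58.8
```

Emit:
jog_arm:
  delta_rot:
    - [0, 0, 0]
    - [0, 0, 0]
    - [0, 0, 0]
    - [0, 0, 0]
    - [0, 0, 0]
    - [0, 0, 0]
    - [0, 0, 0]
    - [0, 0, 0]
  linear:
    - [0.2, -0.09, 0]
    - [0.4, -0.18, 0]
    - [0.56, -0.26, 0]
    - [0.68, -0.31, 0]
    - [0.75, -0.345, 0]
    - [0.75, -0.345, 0]
    - [0.75, -0.345, 0]
    - [0.75, -0.345, 0]
  jaw: [1, 1, 1, 1, 1, 1, 1, 1]

```text
time: 22.27
tool_pos: [0.4603, 0.1491, 0.3031]
tool_rot: [-0.001, -3.141, 0.0]
force: [-0.4, 0.6, -0.6]
grip_width: 0.269
grip_force: 58.8
```

```bash
python3 w.py w6
```

```text
22.2667 [0.4603 0.1491 0.3031] [[371.6483   0.     319.8384]
 [  0.     371.6483 236.0636]
 [  0.       0.       1.    ]] [[-0.0007  0.9605  0.2785  0.3895]
 [ 1.      0.0008 -0.0005  0.1488]
 [-0.0007  0.2785 -0.9605  0.3738]
 [ 0.      0.      0.      1.    ]]
```

View pics/w6.png

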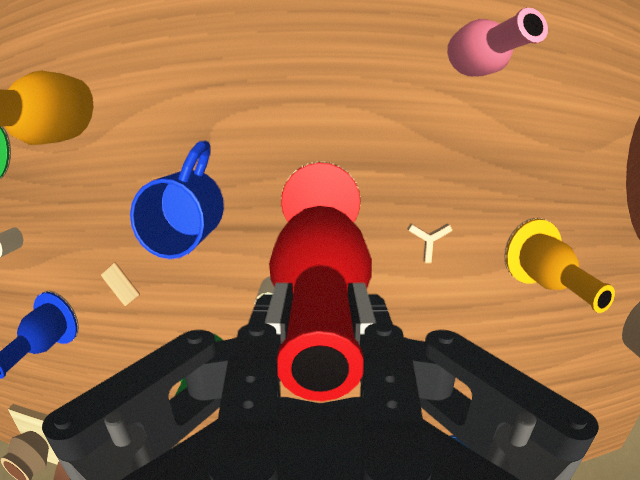

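The red tile spans columns 281–361 with its near edge at row 162, so it is centred under the bottle. I'll lower and release.

Emit:
jog_arm:
  delta_rot:
    - [0, 0, 0]
    - [0, 0, 0]
    - [0, 0, 0]
    - [0, 0, 0]
    - [0, 0, 0]
    - [0, 0, 0]
  linear:
    - [0, 0.01, 0.1]
    - [0, 0.01, 0.3]
    - [0, 0.01, 0.5]
    - [0, 0.01, 0.7]
    - [0, 0.01, 0.9]
    - [0, 0.01, 1.0]
  jaw: [1, 1, 1, 1, 1, 1]

```text
time: 22.82
tool_pos: [0.459, 0.1499, 0.2]
tool_rot: [-0.001, -3.137, 0.002]
force: [0.5, -0.1, -1.6]
grip_width: 0.272
grip_force: 58.8
```

Emit:
jog_arm:
  delta_rot:
    - [0, 0, 0]
    - [0, 0, 0]
    - [0, 0, 0]
    - [0, 0, 0]
    - [0, 0, 0]
    - [0, 0, 0]
    - [0, 0, 0]
    - [0, 0, 0]
  linear:
    - [0, 0, 0.1]
    - [0, 0, 0.2]
    - [0, 0, 0.28]
    - [0, 0, 0.34]
    - [0, 0, 0.38]
    - [0, 0, 0.4]
    - [0, 0, 0.41]
    - [0, 0, 0.41]
  jaw: [1, 1, 1, 1, 1, 1, 1, 1]

```text
time: 23.48
tool_pos: [0.4601, 0.1501, 0.163]
tool_rot: [0.001, 3.141, 0.0]
force: [-0.5, -0.3, -1.9]
grip_width: 0.271
grip_force: 58.8
```

Emit:
jog_arm:
  delta_rot:
    - [0, 0, 0]
    - [0, 0, 0]
    - [0, 0, 0]
    - [0, 0, 0]
  linear:
    - [0, 0, 0.005]
    - [0, 0, 0.01]
    - [0, 0, 0.01]
    - [0, 0, 0.01]
  jaw: [1, 1, 1, 1]

```text
time: 23.82
tool_pos: [0.4602, 0.1501, 0.1624]
tool_rot: [0.001, 3.14, 0.001]
force: [-1.3, 0.3, 2.7]
grip_width: 0.27
grip_force: 59.1
```

Emit:
jog_arm:
  delta_rot:
    - [0, 0, 0]
    - [0, 0, 0]
    - [0, 0, 0]
    - [0, 0, 0]
    - [0, 0, 0]
    - [0, 0, 0]
    - [0, 0, 0]
    - [0, 0, 0]
    - [0, 0, 0]
  linear:
    - [0, 0, 0]
    - [0, 0, 0]
    - [0, 0, 0]
    - [0, 0, 0]
    - [0, 0, 0]
    - [0, 0, 0]
    - [0, 0, 0]
    - [0, 0, 0]
    - [0, 0, 0]
  jaw: [1, 0.35, 0.3, 0.2, 0, -0.4, -1, -1, -1]

```text
time: 24.57
tool_pos: [0.4599, 0.15, 0.1617]
tool_rot: [-0.001, -3.142, -0.0]
force: [0.3, 0.1, 0.5]
grip_width: 1.001
grip_force: 0.0
```

Emit:
jog_arm:
  delta_rot:
    - [0, 0, 0]
    - [0, 0, 0]
    - [0, 0, 0]
    - [0, 0, 0]
    - [0, 0, 0]
  linear:
    - [0, 0, -0.1]
    - [0, 0, -0.3]
    - [0, 0, -0.5]
    - [0, 0, -0.75]
    - [0, 0, -1.0]
  jaw: [-1, -1, -1, -1, -1]

```text
time: 24.98
tool_pos: [0.4597, 0.15, 0.2634]
tool_rot: [-0.001, -3.142, -0.0]
force: [0.2, 0.1, 0.2]
grip_width: 1.0
grip_force: 0.0
```

Emit:
jog_arm:
  delta_rot:
    - [0, 0, 0]
    - [0, 0, 0]
    - [0, 0, 0]
    - [0, 0, 0]
    - [0, 0, 0]
  linear:
    - [-0.1, -0.08, -0.25]
    - [-0.3, -0.23, -0.43]
    - [-0.6, -0.45, -0.43]
    - [-0.9, -0.68, -0.43]
    - [-0.9, -0.68, -0.43]
  jaw: [-1, -1, -1, -1, -1]

```text
time: 25.4
tool_pos: [0.5529, 0.0783, 0.304]
tool_rot: [-0.007, -3.141, 0.002]
force: [1.2, -0.2, 0.5]
grip_width: 1.002
grip_force: 0.0
```

Emit:
jog_arm:
  delta_rot:
    - [0, 0, 0]
    - [0, 0, 0]
    - [0, 0, 0]
    - [0, 0, 0]
    - [0, 0, 0]
    - [0, 0, 0]
    - [0, 0, 0]
    - [0, 0, 0]
  linear:
    - [-0.3, -0.23, 0]
    - [-0.6, -0.46, 0]
    - [-0.91, -0.69, 0]
    - [-0.91, -0.69, 0]
    - [-0.91, -0.69, 0]
    - [-0.91, -0.69, 0]
    - [-0.91, -0.69, 0]
    - [-0.91, -0.69, 0]
  jaw: [-1, -1, -1, -1, -1, -1, -1, -1]

```text
time: 26.07
tool_pos: [0.6402, 0.0139, 0.3062]
tool_rot: [-0.001, 3.14, 0.0]
force: [-0.3, 0.1, 0.4]
grip_width: 1.0
grip_force: 0.0
```

```bash
python3 w.py w7
```

```text
26.0667 [0.6402 0.0139 0.3062] [[371.6483   0.     319.8384]
 [  0.     371.6483 236.0636]
 [  0.       0.       1.    ]] [[-0.0019  0.9597  0.281   0.5692]
 [ 1.      0.002   0.0001  0.0134]
 [-0.0005  0.281  -0.9597  0.3768]
 [ 0.      0.      0.      1.    ]]
```

View pics/w7.png

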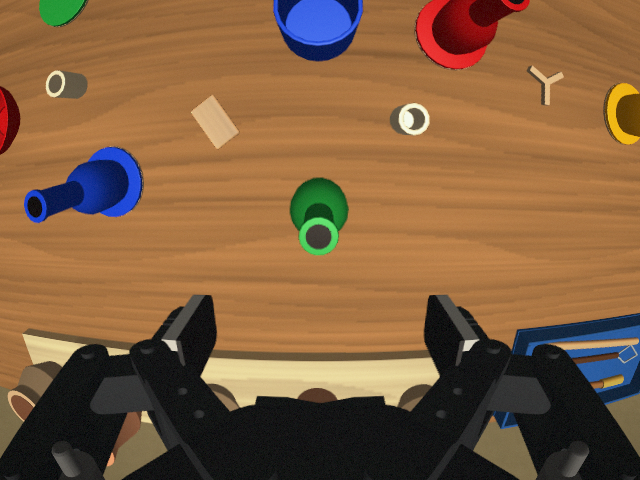

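The green lip is at (319,236), which gives (0.6415, 0.013). The blue, red and yellow bottles all stand on their tiles. I'll grip green and carry it.

Emit:
jog_arm:
  delta_rot:
    - [0, 0, 0]
    - [0, 0, 0]
    - [0, 0, 0]
    - [0, 0, 0]
    - [0, 0, 0]
  linear:
    - [-0.01, -0.01, 0.2]
    - [-0.01, -0.01, 0.4]
    - [-0.01, -0.01, 0.6]
    - [-0.01, -0.01, 0.8]
    - [-0.01, -0.01, 1.0]
  jaw: [-1, -1, -1, -1, -1]

```text
time: 26.53
tool_pos: [0.6414, 0.0125, 0.2047]
tool_rot: [-0.0, 3.14, 0.0]
force: [-0.6, 0.4, 0.3]
grip_width: 0.999
grip_force: 0.0
```

Emit:
jog_arm:
  delta_rot:
    - [0, 0, 0]
    - [0, 0, 0]
    - [0, 0, 0]
    - [0, 0, 0]
    - [0, 0, 0]
  linear:
    - [0, 0, 0.15]
    - [0, 0, 0.3]
    - [0, 0, 0.4]
    - [0, 0, 0.515]
    - [0, 0, 0.515]
  jaw: [-1, -1, -1, -1, -1]

```text
time: 26.95
tool_pos: [0.6409, 0.0122, 0.151]
tool_rot: [-0.0, -3.138, -0.0]
force: [-0.9, 1.4, -1.2]
grip_width: 0.999
grip_force: 0.0
```

Emit:
jog_arm:
  delta_rot:
    - [0, 0, 0]
    - [0, 0, 0]
    - [0, 0, 0]
    - [0, 0, 0]
    - [0, 0, 0]
    - [0, 0, 0]
    - [0, 0, 0]
    - [0, 0, 0]
    - [0, 0, 0]
    - [0, 0, 0]
  linear:
    - [0, 0, 0]
    - [0, 0, 0]
    - [0, 0, 0]
    - [0, 0, 0]
    - [0, 0, 0]
    - [0, 0, 0]
    - [0, 0, 0]
    - [0, 0, 0]
    - [0, 0, 0]
    - [0, 0, 0]
  jaw: [0, 0, 0.3, 0.3, 1, 1, 1, 1, 1, 1]

```text
time: 27.78
tool_pos: [0.6421, 0.0121, 0.1539]
tool_rot: [0.001, 3.14, 0.001]
force: [0.7, 1.3, 5.4]
grip_width: 0.268
grip_force: 58.9
```

Emit:
jog_arm:
  delta_rot:
    - [0, 0, 0]
    - [0, 0, 0]
    - [0, 0, 0]
    - [0, 0, 0]
    - [0, 0, 0]
    - [0, 0, 0]
  linear:
    - [0, 0, -0.1]
    - [0, 0, -0.25]
    - [0, 0, -0.45]
    - [0, 0, -0.65]
    - [0, 0, -0.85]
    - [0, 0, -1.0]
  jaw: [1, 1, 1, 1, 1, 1]

```text
time: 28.28
tool_pos: [0.6417, 0.0115, 0.2547]
tool_rot: [-0.002, -3.142, 0.001]
force: [0.3, -0.6, -1.8]
grip_width: 0.264
grip_force: 58.8
```

Emit:
jog_arm:
  delta_rot:
    - [0, 0, 0]
    - [0, 0, 0]
    - [0, 0, 0]
    - [0, 0, 0]
    - [0, 0, 0]
  linear:
    - [0, 0, -0.2]
    - [0, 0, -0.4]
    - [0, 0, -0.5]
    - [0, 0, -0.5]
    - [0, 0, -0.5]
  jaw: [1, 1, 1, 1, 1]

```text
time: 28.7
tool_pos: [0.6418, 0.0117, 0.3026]
tool_rot: [-0.001, -3.141, 0.0]
force: [0.4, -0.0, -3.0]
grip_width: 0.27
grip_force: 58.8
```

Emit:
jog_arm:
  delta_rot:
    - [0, 0, 0]
    - [0, 0, 0]
    - [0, 0, 0]
    - [0, 0, 0]
    - [0, 0, 0]
  linear:
    - [0.08, -0.09, 0]
    - [0.2, -0.23, 0]
    - [0.34, -0.4, 0]
    - [0.49, -0.57, 0]
    - [0.65, -0.76, 0]
  jaw: [1, 1, 1, 1, 1]

```text
time: 29.12
tool_pos: [0.5757, -0.0644, 0.3005]
tool_rot: [-0.0, -3.138, -0.001]
force: [-0.5, -0.1, -1.9]
grip_width: 0.265
grip_force: 58.8
```

Emit:
jog_arm:
  delta_rot:
    - [0, 0, 0]
    - [0, 0, 0]
    - [0, 0, 0]
    - [0, 0, 0]
  linear:
    - [0.16, -0.19, 0]
    - [0.32, -0.38, 0]
    - [0.49, -0.57, 0]
    - [0.65, -0.76, 0]
  jaw: [1, 1, 1, 1]

```text
time: 29.45
tool_pos: [0.5103, -0.1407, 0.3009]
tool_rot: [-0.001, -3.138, -0.002]
force: [-0.3, -0.3, -1.3]
grip_width: 0.266
grip_force: 58.8
```

Emit:
jog_arm:
  delta_rot:
    - [0, 0, 0]
    - [0, 0, 0]
    - [0, 0, 0]
    - [0, 0, 0]
  linear:
    - [0.16, -0.19, 0]
    - [0.32, -0.38, 0]
    - [0.49, -0.57, 0]
    - [0.65, -0.76, 0]
  jaw: [1, 1, 1, 1]

```text
time: 29.78
tool_pos: [0.4453, -0.2166, 0.301]
tool_rot: [-0.001, -3.138, -0.003]
force: [0.5, -0.7, -2.1]
grip_width: 0.271
grip_force: 58.8
```

Emit:
jog_arm:
  delta_rot:
    - [0, 0, 0]
    - [0, 0, 0]
    - [0, 0, 0]
    - [0, 0, 0]
    - [0, 0, 0]
    - [0, 0, 0]
    - [0, 0, 0]
    - [0, 0, 0]
  linear:
    - [0.16, -0.19, 0]
    - [0.32, -0.38, 0]
    - [0.48, -0.56, 0]
    - [0.6, -0.69, 0]
    - [0.66, -0.76, 0]
    - [0.66, -0.76, 0]
    - [0.66, -0.76, 0]
    - [0.66, -0.76, 0]
  jaw: [1, 1, 1, 1, 1, 1, 1, 1]

```text
time: 30.45
tool_pos: [0.3811, -0.2913, 0.3026]
tool_rot: [0.0, -3.141, -0.002]
force: [-0.5, 0.2, -1.9]
grip_width: 0.266
grip_force: 58.9
```

```bash
python3 w.py w8
```

```text
30.45 [ 0.3811 -0.2913  0.3026] [[371.6483   0.     319.8384]
 [  0.     371.6483 236.0636]
 [  0.       0.       1.    ]] [[-0.0015  0.9604  0.2787  0.3103]
 [ 1.      0.0013  0.0008 -0.2918]
 [ 0.0004  0.2787 -0.9604  0.3733]
 [ 0.      0.      0.      1.    ]]
```

View pics/w8.png

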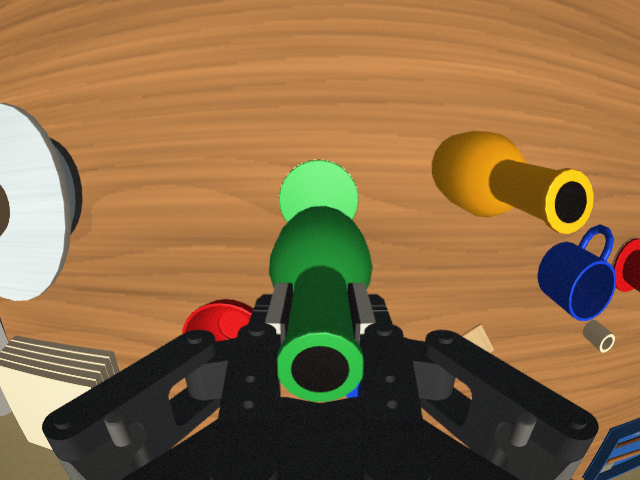

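The green tile spans columns 280–358 with its near edge at row 160, so its centre is at about (0.379, -0.292). I'll shift 2 mm, lower and release.

Emit:
jog_arm:
  delta_rot:
    - [0, 0, 0]
    - [0, 0, 0]
    - [0, 0, 0]
    - [0, 0, 0]
    - [0, 0, 0]
    - [0, 0, 0]
  linear:
    - [0.02, -0.01, 0.1]
    - [0.02, -0.01, 0.3]
    - [0.02, -0.01, 0.5]
    - [0.02, -0.01, 0.7]
    - [0.02, -0.01, 0.9]
    - [0.02, -0.01, 1.0]
  jaw: [1, 1, 1, 1, 1, 1]

```text
time: 31.0
tool_pos: [0.3781, -0.2918, 0.1997]
tool_rot: [0.0, -3.138, -0.005]
force: [-0.8, 0.5, -2.5]
grip_width: 0.264
grip_force: 58.9
```

Emit:
jog_arm:
  delta_rot:
    - [0, 0, 0]
    - [0, 0, 0]
    - [0, 0, 0]
    - [0, 0, 0]
    - [0, 0, 0]
    - [0, 0, 0]
    - [0, 0, 0]
    - [0, 0, 0]
  linear:
    - [0, 0, 0.1]
    - [0, 0, 0.2]
    - [0, 0, 0.28]
    - [0, 0, 0.34]
    - [0, 0, 0.38]
    - [0, 0, 0.4]
    - [0, 0, 0.41]
    - [0, 0, 0.41]
  jaw: [1, 1, 1, 1, 1, 1, 1, 1]

```text
time: 31.67
tool_pos: [0.3787, -0.293, 0.1624]
tool_rot: [0.001, 3.141, -0.0]
force: [0.1, -0.5, -2.4]
grip_width: 0.275
grip_force: 58.9
```

Emit:
jog_arm:
  delta_rot:
    - [0, 0, 0]
    - [0, 0, 0]
    - [0, 0, 0]
    - [0, 0, 0]
  linear:
    - [0, 0, 0.005]
    - [0, 0, 0.01]
    - [0, 0, 0.01]
    - [0, 0, 0.01]
  jaw: [1, 1, 1, 1]

```text
time: 32.0
tool_pos: [0.3789, -0.2931, 0.1619]
tool_rot: [0.001, 3.141, -0.001]
force: [-0.0, 0.7, 3.4]
grip_width: 0.272
grip_force: 59.2
```

Emit:
jog_arm:
  delta_rot:
    - [0, 0, 0]
    - [0, 0, 0]
    - [0, 0, 0]
    - [0, 0, 0]
    - [0, 0, 0]
    - [0, 0, 0]
    - [0, 0, 0]
    - [0, 0, 0]
    - [0, 0, 0]
  linear:
    - [0, 0, 0]
    - [0, 0, 0]
    - [0, 0, 0]
    - [0, 0, 0]
    - [0, 0, 0]
    - [0, 0, 0]
    - [0, 0, 0]
    - [0, 0, 0]
    - [0, 0, 0]
  jaw: [1, 0.35, 0.3, 0.2, 0, -0.4, -1, -1, -1]

```text
time: 32.75
tool_pos: [0.3786, -0.2929, 0.1611]
tool_rot: [-0.001, -3.142, -0.0]
force: [-0.5, -0.2, -0.5]
grip_width: 1.001
grip_force: 0.0
```

Emit:
jog_arm:
  delta_rot:
    - [0, 0, 0]
    - [0, 0, 0]
    - [0, 0, 0]
    - [0, 0, 0]
    - [0, 0, 0]
  linear:
    - [0, 0, -0.1]
    - [0, 0, -0.3]
    - [0, 0, -0.5]
    - [0, 0, -0.75]
    - [0, 0, -1.0]
  jaw: [-1, -1, -1, -1, -1]

```text
time: 33.17
tool_pos: [0.3784, -0.2928, 0.2629]
tool_rot: [0.001, 3.142, 0.0]
force: [-0.0, 0.2, -0.1]
grip_width: 0.999
grip_force: 0.0
```

Emit:
jog_arm:
  delta_rot:
    - [0, 0, 0]
    - [0, 0, 0]
    - [0, 0, 0]
    - [0, 0, 0]
    - [0, 0, 0]
    - [0, 0, 0]
    - [0, 0, 0]
    - [0, 0, 0]
  linear:
    - [0, 0, -0.3]
    - [0, 0, -0.6]
    - [0, -0.4, -0.6]
    - [0, -0.8, -0.6]
    - [0, -1, -0.6]
    - [0, -1, -0.6]
    - [0, -1, -0.6]
    - [0, -1, -0.6]
  jaw: [-1, -1, -1, -1, -1, -1, -1, -1]

```text
time: 33.83
tool_pos: [0.3786, -0.3924, 0.3216]
tool_rot: [0.001, 3.141, 0.0]
force: [0.6, 0.1, -0.9]
grip_width: 1.001
grip_force: 0.0
```

```bash
python3 - <<'E'
from h import *
im,d=grab_frame("scene");cv2.imwrite("pics/scene9.png",im)
im2,d=grab_frame("top");cv2.imwrite("pics/top9.png",im2)
a=np.load("scene0.npz")["im"].astype(int)
for n,(u,v) in dict(mug=(316,235),bowl=(101,307)).items(): print(n,abs(im.astype(int)-a)[v-25:v+25,u-30:u+30].mean())
E
```

```text
mug 1.3562222222222222
bowl 1.8571111111111112
```

View pics/scene9.png

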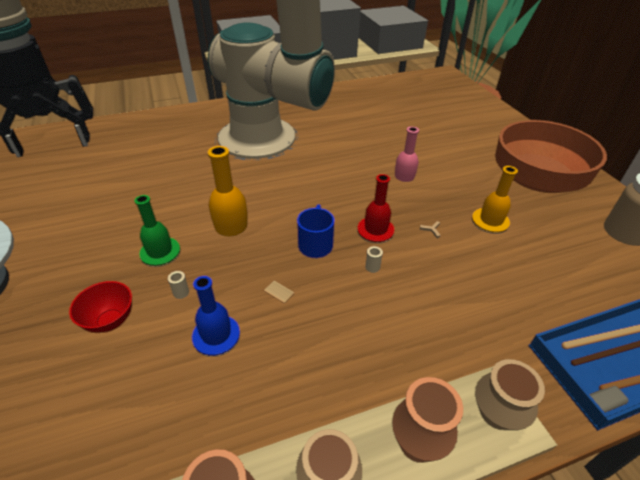

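View pics/top9.png

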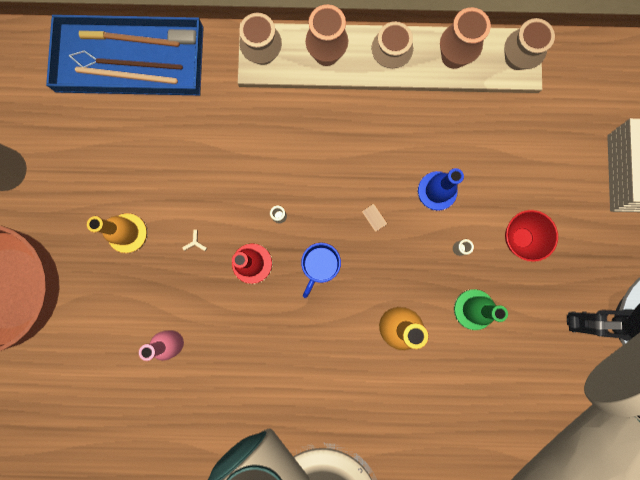

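All four bottles stand upright and centred on their own tiles: green (475,310), blue (438,190), red (252,264) and yellow (126,233) in the top view. The mug and the bowl have not moved, and the gripper is clear.

```bash
python3 -c "
from workcell import env
print(env.hand_in())"
```

```text
the job is handed in; nothing more can be done
None
```

All four bottles are standing upright on the tiles of their own colours, the mug and bowl are where they were, and the job was handed in at about 34 s.

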